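# Space valve modules along a mounting channel with a saddle jig

### The job

Space the two loose valve modules evenly along the aluminium channel with the large grey saddle jig: pick the jig up by its fin, lower it over the module nearest the fixed end block and slide that module along until the jig's leading leg just meets the end block, then lift the jig, step it over the second module and slide that one up to the first in the same way, so that both gaps come out about 40 mm. Slide the modules without lifting them out of the channel, and finally stand the jig upright on the bench and let go.

Things in the scene. Friction and masses are not known exactly. Their poses are not given: they have to be found in the camera images.
- end_block (a point): Fixed white block, 60 (x) x 50 (y) x 45 (z) mm, brass port 25 mm tall on top, bolted near one end of an aluminium channel 420 mm long. Point: its centre, 27.5 mm above the bench. Its y axis lies along the channel, which extends from it to -y. The channel is fixed at a varying place and yaw: floor 5 mm thick, two side lips 12 mm above the bench, 67 mm apart inside.
- inner_module (a point): Loose white valve module in the channel, the one next to the end block: 60 (x) x 50 (y, along the channel) x 45 (z) mm, flat top, small dials on two sides, about 0.3 kg; slides along the channel with 3.5 mm play to each lip. Point: its centre, 27.5 mm above the bench. A 40 mm gap means 90 mm between its centre and the end block's. It starts 65 to 110 mm clear of the end block.
- outer_module (a point): Second loose valve module, alike in every way, farther along the channel; starts at least 60 mm clear of the first. Point: its centre, 27.5 mm above the bench. A 40 mm gap means 90 mm between the centres of the two modules.
- jig_grip (a point): Larger grey plastic saddle jig, on the bench, 0.2 kg: bridge 120 (y) x 30 (x) x 14 mm on two alike end legs, each 30 mm thick (y), 38 tall, 60 apart; on top a grip fin 24 (x) x 30 (y) x 44 mm. Point: fin centre, 74 mm above the feet, 36 above the bridge's underside. 10 mm play over a module, so leg plus play = 40. With the point 91 mm above the bench it clears modules and lips by 5 mm.
Things that resemble listed ones, but are neither listed nor needed, are in the scene too. Leave any red look-alike of the part that bears jig_grip alone.

How it is judged:
By the outcome, as a careful person would: the job done as asked, in the order asked, and still so for the second after the job is handed in, with the robot touching nothing.
It also fails if it takes over 56 s, if anything falls off the work surface, if the arm or the gripper's body presses on something with over 40 N, if the wrist force passes 120 N, or if a joint passes its speed limit or range.

### The arm

A 6-joint arm with a two-finger parallel gripper is mounted at the origin on the work surface. World frame = base frame: x ahead of the robot, y to its left, z up, the work surface at z = 0. Lengths are in m, angles in rad, forces in N, time in s.
With the tool pointing down it reaches from about 0.225 to 0.875 m from the base axis. Payload 3.4 kg.
Tool frame: the origin (TCP) lies at the centre of the arm's flange, where the gripper is bolted on; the fingertips stand 173 mm ahead of it and the grasp point (between the pads) lies 155 mm ahead of it; z points along the fingers, x is the direction in which the jaws open and shut, and the axes are right-handed (so a half turn about z gives the same grasp; the last joint's range is limited). The gripper opens to 85 mm and grips with 20 to 120 N. Pads are 22 mm wide; open, the fingers measure 114 mm over their backs; the gripper's body (76 mm by 85 mm) begins 54 mm behind the grasp point. The pads swing forward as they close: fully open they stand 13 mm farther back than shut.
Start: joints at [-1.294, 0.276, 1.505, -0, 1.361, -0.121], TCP at [0.223, -0.53, 0.405] pointing down, gripper open.
Joint ranges: [-2.89, 2.89], [-0.75, 2.08], [0.22, 2.7], [-1.18, 4.32], [0.11, 2.71], [-2.7, 2.7]. Speed limits (rad/s): [2.57, 2.57, 3.14, 3.14, 3.14, 3.14].

### API

Orientations are given as a rotation vector (axis times angle).
In Python, from rig import robot, cams gives the robot as it stands.
- The arm moves only by the shell command python3 -m handwheel 'ROWS' [OPENING] [FORCE]. ROWS is JSON, a list of rows, each a list of 4 numbers: the shift along the tool's x, y, z in mm, then the turn about the tool's z in rad. In form: [[dx, dy, dz, yaw], ...]. A call has exactly 8 rows; each row is the pose to reach, as a shift and turn from the pose measured when the call began, along the tool's axes at that moment; what a row does not reach only later rows make up. A row lasts 1/10 s, in which the tool goes at most 50 mm and 8.59 degrees, less where a joint would pass 70% of its speed; a pose out of reach is approached as far as the arm can. A call with a gripper value outside its range is refused whole. OPENING is the gripper command: -1 is shut, 1 is fully open, values between are in proportion, set as the call begins (- or left out, the last holds). The fingers move at their own pace and stop on an object; FORCE is the grip in N (left out, the last holds). Time passes only in rows, so rows that repeat a pose let the fingers close, or fill a call up. It gives the time, the measured TCP pose, the force and the opening at its end, in the units of the state.
- robot.read_state(): the state, without advancing time (a new reading comes with each control period).
- cams.snapshot(name): name is "scene" or "side" or "wrist"; returns the picture (420x560x3 uint8, red, green, blue); there is no depth.
- cams.camera_model(name): a dict with "fx", "fy", "cx", "cy" (pixels), "rvec" (rotation vector, rad) and "tvec" (3), from world to camera coordinates, as OpenCV has them. Camera axes: x right, y down, z forward; pixel columns grow to the right and rows downward; lengths in m; the calibration is good to about 2 mm. The wrist camera is an equidistant fisheye: a pixel r from the principal point sees the ray r / f radians off the axis. A picture is of the moment at which its call begins: read the wrist's pose just before it. camera_model takes no time and is no camera call; for the wrist camera it gives the pose at the moment of the call.
- robot.finish_job(): hands the job in, once; it reports no verdict.
The state is a dict: "t": time; "joints": joint angles; "dq": joint speeds; "joint_efforts": joint torques, N m; "eef_pos": TCP position; "tool_rot": TCP orientation; "contact_force": force on the tool from outside, world axes, zero at the start; "ft_torque": the same for the moment, N m; "gripper_width": finger opening in m.
Only numpy, scipy, OpenCV 4.12 (cv2) and the standard library are available. Lean on these libraries where they do the work, as an engineer would, in place of code of your own. Each camera call takes 0.05 s, during which the arm holds its last target.

## Working session

There is one attempt and no reset: what is moved stays moved. The work goes in short steps, Python scripts to look and compute and a shell command to move; the robot and the scene stay as the last step left them, time stands still between calls to the robot, and variables do not carry over. Pictures are saved under pics/ and viewed, and the job is handed in when it is done.

```bash
ls; mkdir -p pics
python3 - <<'E'
from rig import robot,cams
import cv2,numpy as np
s=robot.read_state();print(s)
for n in ("scene","side","wrist"):
    m=cams.camera_model(n);print(n,m)
    im=cams.snapshot(n);cv2.imwrite(f"pics/{n}0.png",im[:,:,::-1])
E
```

```text
pics
{'t': 0.0, 'joints': array([-1.29399314e+00,  2.76575084e-01,  1.50613960e+00, -1.28655590e-05,
        1.36068090e+00, -1.20979533e-01]), 'dq': array([-0.00145841,  0.00166496,  0.00013187,  0.00084471, -0.00097124,
       -0.00048144]), 'joint_efforts': array([-2.83913096e-04, -4.16776299e+01, -2.45809740e+01, -9.99442977e-05,
        1.11137959e-02, -2.36894024e-06]), 'eef_pos': array([ 0.22268465, -0.52989355,  0.4038482 ]), 'tool_rot': array([-2.61560056e+00,  1.73808297e+00,  2.16437848e-03]), 'contact_force': array([-0.21555319,  1.36094809, -0.09922187]), 'ft_torque': array([ 0.02295315, -0.03879812,  0.0326642 ]), 'gripper_width': 0.08513314466460578}
scene {'fx': 407.17261282864644, 'fy': 407.17261282864644, 'cx': 281.5640632272759, 'cy': 207.72569067409313, 'rvec': array([ 1.0662055 ,  2.39231034, -1.04165685]), 'tvec': array([ 0.32410293, -0.2169589 ,  1.27614757])}
side {'fx': 394.4546990622035, 'fy': 394.4546990622035, 'cx': 281.11995900338485, 'cy': 207.53739372805464, 'rvec': array([ 0.87118052, -2.58672045,  1.02081879]), 'tvec': array([0.46907131, 0.25469328, 0.72474531])}
wrist {'fx': 325.19226210127806, 'fy': 325.19226210127806, 'cx': 283.7075141487543, 'cy': 213.6112119052994, 'rvec': array([-2.37480896,  1.57792417,  0.26752199]), 'tvec': array([-0.57570995, -0.04179064,  0.38160913])}
```

View pics/scene0.png

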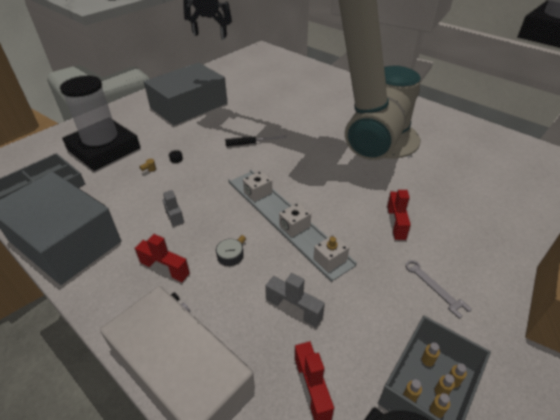

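View pics/side0.png

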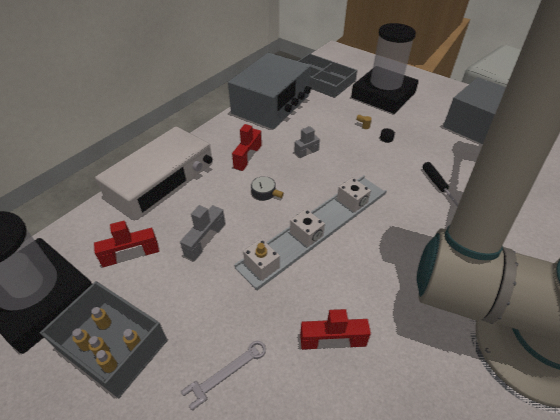

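View pics/wrist0.png

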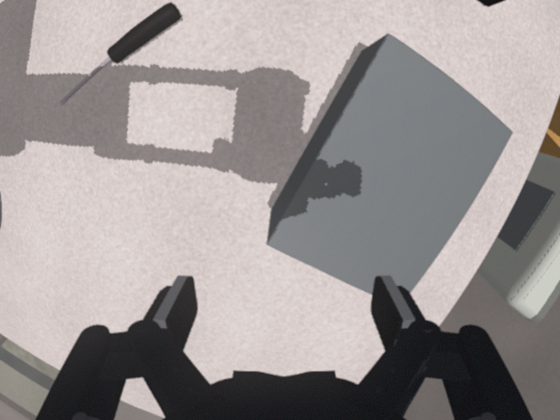

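Scene: end block with the brass port at (331,250), inner module at (294,217), outer at (257,183), large grey jig at (295,298), and a smaller grey jig at (172,207). Side: the same items at (262,262), (307,226), (353,192), (203,232). I'll zoom in.

Run:
```python
import cv2
a=cv2.imread("pics/scene0.png")[160:330,220:365];cv2.imwrite("pics/zs.png",cv2.resize(a,None,fx=3.5,fy=3.5,interpolation=cv2.INTER_CUBIC))
a=cv2.imread("pics/side0.png")[170:295,170:395];cv2.imwrite("pics/zd.png",cv2.resize(a,None,fx=3.5,fy=3.5,interpolation=cv2.INTER_CUBIC))
```

```text
(no output)
```

View pics/zs.png

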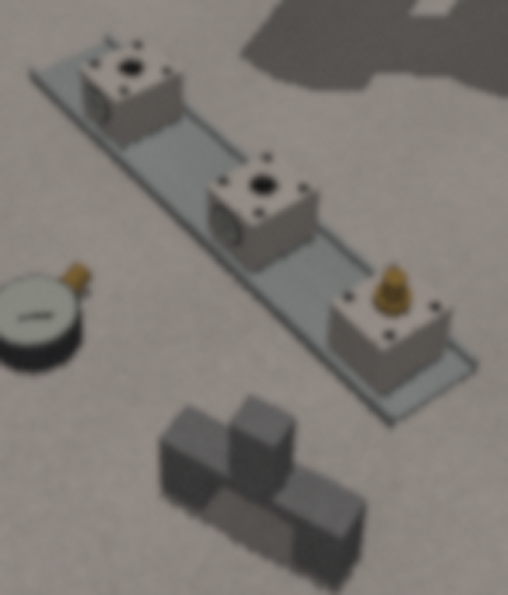

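View pics/zd.png

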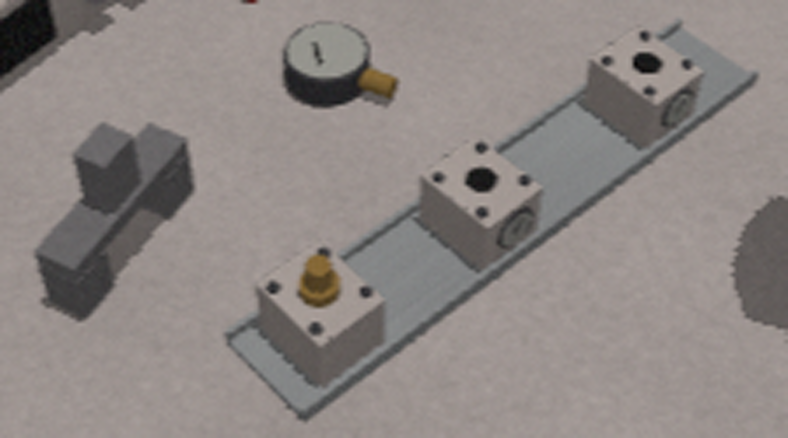

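```bash
cat > h.py <<'E'
import numpy as np,cv2
from scipy.optimize import least_squares
from rig import robot,cams
M={n:cams.camera_model(n) for n in("scene","side")}
def proj(n,P):
    m=M[n];K=np.array([[m['fx'],0,m['cx']],[0,m['fy'],m['cy']],[0,0,1]])
    return cv2.projectPoints(np.float64(P).reshape(-1,3),m['rvec'],m['tvec'],K,None)[0].reshape(-1,2)
def onplane(n,uv,z):
    m=M[n];R=cv2.Rodrigues(m['rvec'])[0];c=-R.T@m['tvec']
    d=R.T@np.array([(uv[0]-m['cx'])/m['fx'],(uv[1]-m['cy'])/m['fy'],1]);return (c+d*(z-c[2])/d[2])
def tri(a,b):
    return least_squares(lambda X:np.r_[proj("scene",X)[0]-a,proj("side",X)[0]-b],[.5,0,.05]).x
def loc(x,y,yaw,L):
    c,s=np.cos(yaw),np.sin(yaw);L=np.float64(L);return np.c_[x+c*L[:,0]-s*L[:,1],y+s*L[:,0]+c*L[:,1],L[:,2]]
E
python3 - <<'E'
from h import *
S=lambda p:np.array(p)/3.5+[220,160]-.36
D=lambda p:np.array(p)/3.5+[170,170]-.36
for n,a,b in(("outer",(131,67),(647,63)),("inner",(263,185),(481,179)),("end",(391.5,301.5),(319.5,290)),("fin",(262,420),(107,146))):
    z=.096 if n=="fin" else .05
    print(n,tri(S(a),D(b)).round(4),onplane("scene",S(a),z).round(4),onplane("side",D(b),z).round(4))
# bridge ends top centers z=.052
for n,a in (("scene",S((176,422))),("scene",S((352,516))),("side",D((55,257))),("side",D((170,137)))):print(n,onplane(n,a,.052).round(4))
# channel corners z=.012
for n,a in (("scene",S((35,73))),("scene",S((391,422))),("scene",S((476,366))),("side",D((305,414))),("side",D((229,338))),("side",D((755,77)))):print(n,onplane(n,a,.012).round(4))
E
```

```text
outer [ 0.4546 -0.111   0.0517] [ 0.4529 -0.1131  0.05  ] [ 0.4552 -0.1122  0.05  ]
inner [0.4849 0.0429 0.0515] [0.4836 0.0417 0.05  ] [0.4856 0.0419 0.05  ]
end [0.511  0.1702 0.0515] [0.5097 0.1691 0.05  ] [0.5117 0.1697 0.05  ]
fin [0.6573 0.1889 0.0936] [0.6587 0.1904 0.096 ] [0.6556 0.1897 0.096 ]
scene [0.6669 0.1338 0.052 ]
scene [0.649 0.247 0.052]
side [0.6502 0.2469 0.052 ]
side [0.6629 0.1349 0.052 ]
scene [ 0.4755 -0.1978  0.012 ]
scene [0.5588 0.2094 0.012 ]
scene [0.4885 0.223  0.012 ]
side [0.4816 0.2218 0.012 ]
side [0.551 0.209 0.012]
side [ 0.4024 -0.184   0.012 ]
```

```bash
cat >> h.py <<'E'
from scipy.spatial.transform import Rotation as Ro
def delta(x,y,z,ang_deg):
    "shift in tool axes (mm) and turn to TCP x,y,z with tool x at world angle"
    s=robot.read_state();R=Ro.from_rotvec(s['tool_rot']).as_matrix()
    d=R.T@(np.array([x,y,z])-s['eef_pos'])*1000
    a=np.degrees(np.arctan2(R[1,0],R[0,0]));w=(ang_deg-a+90)%180-90
    print("t",s['t'],"pos",s['eef_pos'].round(4),"ang",a.round(2),"tilt",R[:,2].round(4),"shift",d.round(1),"yaw",np.radians(-w).round(4),"F",s['contact_force'].round(1),"w",round(s['gripper_width'],4))
E
python3 -c "
from h import *
delta(.657,.190,.33,97.7)"
```

```text
t 0.15 pos [ 0.2227 -0.53    0.404 ] ang -67.21 tilt [-4.0e-04  1.3e-03 -1.0e+00] shift [-495.4 -679.3   74.8] yaw 0.2634 F [ 1.  -0.6 -0.3] w 0.0853
```

```bash
python3 -m handwheel '[[-20,-27,0,0.02],[-49,-67,0,0.04],[-78,-107,5,0.06],[-107,-147,10,0.08],[-136,-187,15,0.1],[-165,-227,20,0.12],[-194,-267,25,0.13],[-220,-302,30,0.14]]' 1; python3 -c "
from h import *
delta(.657,.190,.33,97.7)"
```

```text
t: 0.95
eef_pos: [0.4165, -0.2079, 0.3742]
tool_rot: [-2.488, 1.917, 0.002]
contact_force: [-0.5, -0.1, -0.3]
gripper_width: 0.0854
t 0.95 pos [ 0.4165 -0.2079  0.3742] ang -75.23 tilt [-1.0e-04  1.6e-03 -1.0e+00] shift [-323.4 -334.    44.8] yaw 0.1233 F [-0.5 -0.1 -0.3] w 0.0854
```

```bash
python3 -m handwheel '[[-33,-34,5,0.02],[-67,-69,10,0.04],[-101,-104,15,0.06],[-135,-139,20,0.08],[-169,-174,25,0.1],[-203,-209,30,0.12],[-237,-244,35,0.123],[-270,-279,40,0.123]]' 1
python3 - <<'E'
from h import *
delta(.657,.190,.33,97.7)
m=cams.camera_model("wrist");R=cv2.Rodrigues(m['rvec'])[0];print(-R.T@m['tvec'],R[2])
im=cams.snapshot("wrist");cv2.imwrite("pics/w1.png",im[:,:,::-1])
E
```

```text
t: 1.75
eef_pos: [0.6181, 0.1264, 0.3341]
tool_rot: [-2.366, 2.066, 0.002]
contact_force: [0.9, -0.9, 0.2]
gripper_width: 0.0854
t 1.75 pos [0.6181 0.1264 0.3341] ang -82.25 tilt [-6.0e-04  1.4e-03 -1.0e+00] shift [-57.8 -47.1   4.2] yaw 0.0008 F [ 0.9 -0.9  0.2] w 0.0854
[0.70349103 0.13710516 0.30385791] [-0.32589082 -0.0436797  -0.94439783]
```

View pics/w1.png

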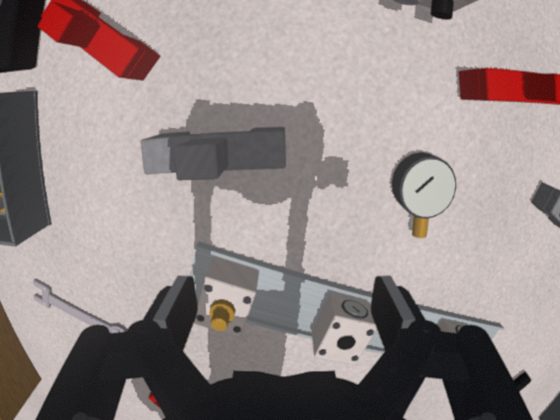

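Wrist view: jig bridge spans (142..285, 130..172), fin top near (200,158); end block port (220,316), inner module top hole (346,342). I'll zoom to refine the jig yaw.

Run:
```python
import cv2
a=cv2.imread("pics/w1.png")[115:190,130:300];cv2.imwrite("pics/zw.png",cv2.convertScaleAbs(cv2.resize(a,None,fx=4.5,fy=4.5,interpolation=cv2.INTER_CUBIC),alpha=1.8))
a=cv2.imread("pics/w1.png")[235:365,185:400];cv2.imwrite("pics/zw2.png",cv2.resize(a,None,fx=3.5,fy=3.5,interpolation=cv2.INTER_CUBIC))
```

```text
(no output)
```

View pics/zw.png

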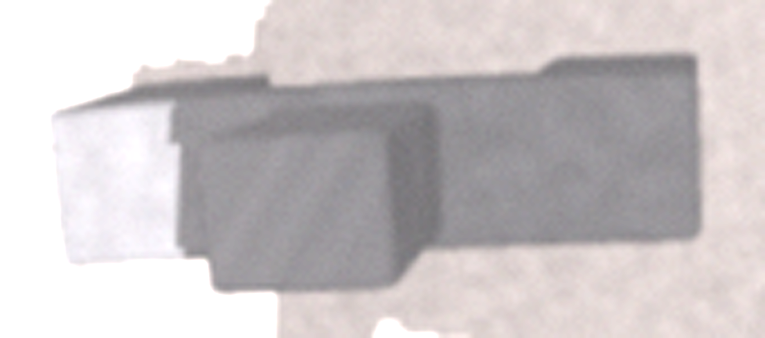

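View pics/zw2.png

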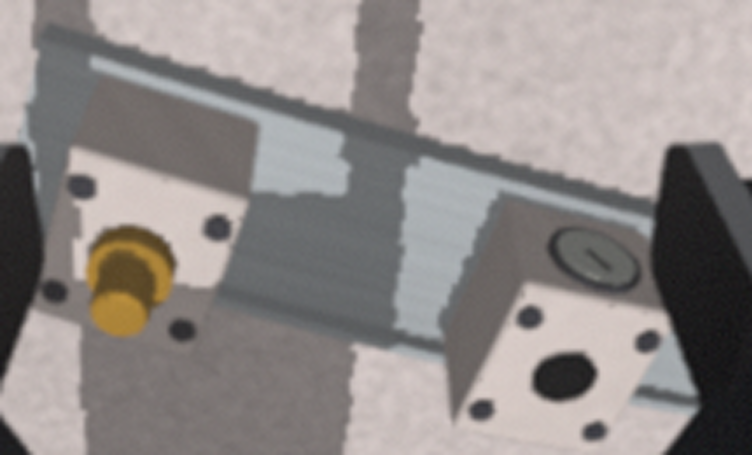

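```bash
cat >> h.py <<'E'
def wray(m,uv):
    K=np.array([[m['fx'],0,m['cx']],[0,m['fy'],m['cy']],[0,0,1]])
    n=(np.array(uv)-[m['cx'],m['cy']])/m['fx'];r=np.hypot(*n)
    d=np.r_[n/max(r,1e-9)*np.sin(r),np.cos(r)]
    R=cv2.Rodrigues(m['rvec'])[0];return -R.T@m['tvec'],R.T@d
def wplane(m,uv,z):
    c,d=wray(m,uv);return c+d*(z-c[2])/d[2]
E
python3 - <<'E'
from h import *
delta(.657,.190,.33,97.7)
m=cams.camera_model("wrist")
W=lambda p:np.array(p)/4.5+[130,115]-.39
C=[wplane(m,W(p),.052) for p in((55,115),(72,262),(695,75),(697,238))]
print(np.round(C,4),np.mean(C,0).round(4)); d=(C[0]+C[1]-C[2]-C[3])/2;print(d,np.linalg.norm(d),np.degrees(np.arctan2(d[1],d[0])))
C=[wplane(m,W(p),.096) for p in((203,145),(385,128),(397,287),(215,290))]
print(np.round(C,4),np.mean(C,0).round(4))
W=lambda p:np.array(p)/3.5+[185,235]-.36
for n,P in(("inner",[(530,317),(648,341),(481,409),(595,431)]),("end",[(81,186),(217,227),(54,290),(182,329)])):
  c=[wplane(m,W(p),.05) for p in P];print(n,np.round(c,4),np.mean(c,0))
E
```

```text
t 1.8 pos [0.6215 0.1321 0.3329] ang -82.11 tilt [ 0.0041  0.0087 -1.    ] shift [-52.4 -43.1   3.6] yaw 0.0033 F [5.  5.3 0.1] w 0.0854
[[0.6687 0.2576 0.052 ]
 [0.6414 0.2529 0.052 ]
 [0.6878 0.1422 0.052 ]
 [0.6596 0.1379 0.052 ]] [0.6644 0.1976 0.052 ]
[-0.01870984  0.11521629  0.        ] 0.11672554078002834 99.22367884112487
[[0.6729 0.213  0.096 ]
 [0.6782 0.1855 0.096 ]
 [0.655  0.1815 0.096 ]
 [0.6511 0.2097 0.096 ]] [0.6643 0.1974 0.096 ]
inner [[0.5132 0.0662 0.05  ]
 [0.5072 0.0291 0.05  ]
 [0.4764 0.0729 0.05  ]
 [0.4699 0.0355 0.05  ]] [0.49169435 0.05089921 0.05      ]
end [[0.539  0.1931 0.05  ]
 [0.5323 0.1558 0.05  ]
 [0.502  0.2002 0.05  ]
 [0.495  0.1629 0.05  ]] [0.51707394 0.17800405 0.05      ]
```

```bash
python3 -m handwheel '[[-20,-10,0,0.02],[-20,-10,0,0.02],[-20,-10,0,0.02],[-20,-10,0,0.02],[-20,-10,0,0.02],[-20,-10,0,0.02],[-20,-10,0,0.02],[-20,-10,0,0.02]]' 1
python3 - <<'E'
from h import *
delta(.657,.190,.33,98.5)
import pickle
m=cams.camera_model("wrist");pickle.dump(m,open("m2.pkl","wb"))
im=cams.snapshot("wrist")[:,:,::-1]
cv2.imwrite("pics/w2.png",im)
delta(.657,.190,.33,98.5)
a=im[100:220,170:345];cv2.imwrite("pics/zw3.png",cv2.convertScaleAbs(cv2.resize(a,None,fx=4.5,fy=4.5,interpolation=cv2.INTER_CUBIC),alpha=1.8))
E
```

```text
t: 2.6
eef_pos: [0.6286, 0.1529, 0.3334]
tool_rot: [-2.341, 2.081, 0.004]
contact_force: [-0.0, -0.0, 0.6]
gripper_width: 0.0856
t 2.6 pos [0.6286 0.1529 0.3334] ang -83.29 tilt [ 0.0043  0.0087 -1.    ] shift [-33.5 -32.5   3.8] yaw -0.0312 F [-0.  -0.   0.6] w 0.0856
t 2.65 pos [0.6286 0.153  0.3333] ang -83.28 tilt [ 0.0042  0.0087 -1.    ] shift [-33.4 -32.5   3.7] yaw -0.0311 F [-0.7  1.  -0.2] w 0.0857
```

View pics/zw3.png

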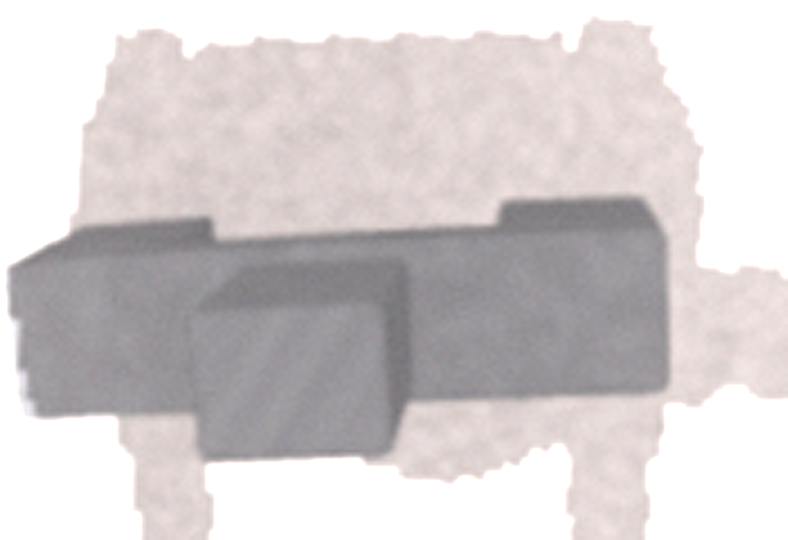

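View pics/w2.png

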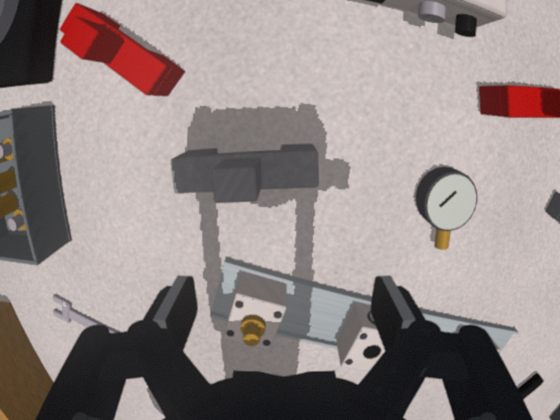

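Jig in the zoomed wrist view: bridge top corners (10,268), (30,415), (665,230), (667,392); fin top corners (193,312), (385,303), (390,458), (205,460).

Run:
```python
from h import *
import pickle;m=pickle.load(open("m2.pkl","rb"))
W=lambda p:np.array(p)/4.5+[170,100]-.39
C=[wplane(m,W(p),.052) for p in((10,268),(30,415),(665,230),(667,392))]
print(np.mean(C,0).round(4)); d=(C[0]+C[1]-C[2]-C[3])/2;print(d,np.linalg.norm(d),np.degrees(np.arctan2(d[1],d[0])))
C=[wplane(m,W(p),.096) for p in((193,312),(385,303),(390,458),(203,460))]
print(np.round(C,4),np.mean(C,0).round(4))
V=lambda uv:wplane(m,uv,.05).round(4)
print("end",np.mean([V(p) for p in((239,304),(278,314),(232,332),(266,343))],0))
print("inner hole",V((372,352)))
```

```text
[0.6598 0.1897 0.052 ]
[-0.01815434  0.11560523  0.        ] 0.11702199816874738 98.9246897749635
[[0.669  0.2057 0.096 ]
 [0.6733 0.1776 0.096 ]
 [0.6501 0.1747 0.096 ]
 [0.6465 0.2029 0.096 ]] [0.6598 0.1902 0.096 ]
end [0.51125 0.16985 0.05   ]
inner hole [0.484  0.0419 0.05  ]
```

```bash
python3 -c "
from h import *
delta(.6585,.1888,.27,98.8)"; python3 -m handwheel '[[-12,-12,0,-0.02],[-24,-24,10,-0.036],[-33,-32,25,-0.036],[-33,-32,40,-0.036],[-33,-32,60,-0.036],[-33,-32,64,-0.036],[-33,-32,64,-0.036],[-33,-32,64,-0.036]]' 1; python3 -c "
from h import *
delta(.6585,.1888,.23,98.8)"
```

```text
t 2.65 pos [0.6286 0.153  0.3333] ang -83.28 tilt [ 0.0042  0.0087 -1.    ] shift [-31.5 -33.5  63.7] yaw -0.0363 F [-0.7  1.  -0.2] w 0.0857
t: 3.45
eef_pos: [0.6571, 0.1903, 0.2699]
tool_rot: [-2.378, 2.038, 0.003]
contact_force: [0.3, -0.2, 0.8]
gripper_width: 0.0853
t 3.45 pos [0.6571 0.1903 0.2699] ang -81.21 tilt [ 0.0047  0.0088 -1.    ] shift [ 2.  -0.9 39.9] yaw -0.0002 F [ 0.3 -0.2  0.8] w 0.0853
```

```bash
python3 -m handwheel '[[2,-1,10,0],[2,-1,20,0],[2,-1,30,0],[2,-1,40,0],[2,-1,40,0],[2,-1,40,0],[2,-1,40,0],[2,-1,40,0]]' 1; python3 -m handwheel '[[0,0,0,0],[0,0,0,0],[0,0,0,0],[0,0,0,0],[0,0,0,0],[0,0,0,0],[0,0,0,0],[0,0,0,0]]' -1 60
python3 - <<'E'
from h import *
delta(.6585,.1888,.23,98.8)
for n in("wrist","side"): cv2.imwrite(f"pics/g_{n}.png",cams.snapshot(n)[:,:,::-1])
a=np.hstack([cv2.imread("pics/g_wrist.png")[150:420,130:430],cv2.imread("pics/g_side.png")[130:400,100:400]]);cv2.imwrite("pics/g.png",a)
E
```

```text
t: 4.25
eef_pos: [0.6589, 0.1889, 0.2305]
tool_rot: [-2.377, 2.038, 0.002]
contact_force: [-0.9, 0.4, 1.5]
gripper_width: 0.0859
t: 5.05
eef_pos: [0.6589, 0.189, 0.2308]
tool_rot: [-2.377, 2.038, 0.002]
contact_force: [-0.7, 1.8, 3.2]
gripper_width: 0.0294
t 5.05 pos [0.6589 0.189  0.2308] ang -81.21 tilt [ 0.0061  0.0092 -0.9999] shift [0.2 0.4 0.8] yaw -0.0001 F [-0.7  1.8  3.2] w 0.0294
```

View pics/g.png

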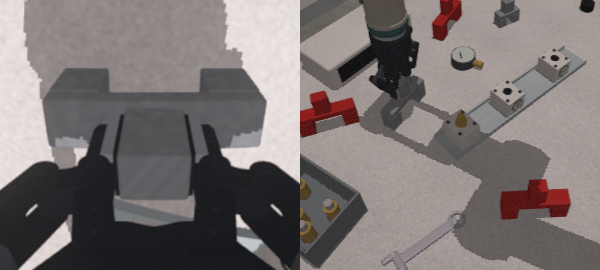

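```bash
python3 -m handwheel '[[0,0,-5,0],[0,0,-15,0],[0,0,-30,0],[0,0,-50,0],[0,0,-70,0],[0,0,-90,0],[0,0,-100,0],[0,0,-100,0]]' -1 60; python3 -c "
from h import *
delta(.484,.041,.33,78.7)"
```

```text
t: 5.95
eef_pos: [0.6587, 0.1881, 0.3327]
tool_rot: [-2.375, 2.036, -0.002]
contact_force: [0.9, 0.6, -1.5]
gripper_width: 0.0297
t 5.95 pos [0.6587 0.1881 0.3327] ang -81.21 tilt [ 0.0098  0.0097 -0.9999] shift [118.7 195.1  -0.4] yaw 0.3506 F [ 0.9  0.6 -1.5] w 0.0297
```

```bash
python3 -m handwheel '[[10,16,0,0.03],[28,46,0,0.08],[48,79,0,0.14],[68,112,0,0.2],[88,145,0,0.26],[106,174,0,0.32],[119,195,0,0.35],[119,195,0,0.35]]' -1 60;  python3 -m handwheel '[[0,0,0,0],[0,0,0,0],[0,0,0,0],[0,0,0,0],[0,0,0,0],[0,0,0,0],[0,0,0,0],[0,0,0,0]]'
python3 - <<'E'
from h import *
delta(.484,.041,.33,78.7)
for n in("wrist","side","scene"): cv2.imwrite(f"pics/h_{n}.png",cams.snapshot(n)[:,:,::-1])
a=np.hstack([cv2.imread("pics/h_wrist.png")[150:420,130:430],cv2.imread("pics/h_side.png")[100:370,180:480]]);cv2.imwrite("pics/hh.png",a)
E
```

```text
t: 6.75
eef_pos: [0.4809, 0.0393, 0.3284]
tool_rot: [-1.984, 2.424, 0.007]
contact_force: [0.7, 0.3, -1.1]
gripper_width: 0.0295
t: 7.55
eef_pos: [0.4809, 0.0394, 0.3283]
tool_rot: [-1.984, 2.424, 0.007]
contact_force: [-0.5, -0.2, -1.8]
gripper_width: 0.0295
t 7.55 pos [0.4809 0.0394 0.3283] ang -101.39 tilt [ 0.0043  0.0091 -0.9999] shift [-2.2 -2.7 -1.6] yaw -0.0015 F [-0.5 -0.2 -1.8] w 0.0295
```

View pics/hh.png

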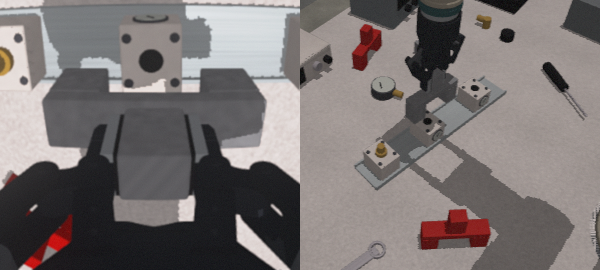

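Run:
```python
from h import *
m=cams.camera_model("wrist");s=robot.read_state()
R=Ro.from_rotvec(s['tool_rot']).as_matrix();g=s['eef_pos']+R[:,2]*.1568;print("jig pt",g.round(4))
im=cv2.imread("pics/h_wrist.png");cv2.imwrite("pics/zh.png",cv2.resize(im[150:350,100:440],None,fx=2.3,fy=2.3,interpolation=cv2.INTER_CUBIC))
print("hole",wplane(m,(281,210),.05).round(4))
u=np.array([np.cos(np.radians(78.7)),np.sin(np.radians(78.7))])
for n,p in(("in",(.4848,.0422)),("end",(.5112,.17)),("out",(.4549,-.112))):print(n,np.round((np.array(p)-g[:2])@u,4))
```

```text
jig pt [0.4815 0.0407 0.1716]
hole [0.4855 0.0427 0.05  ]
in 0.0021
end 0.1326
out -0.155
```

View pics/zh.png

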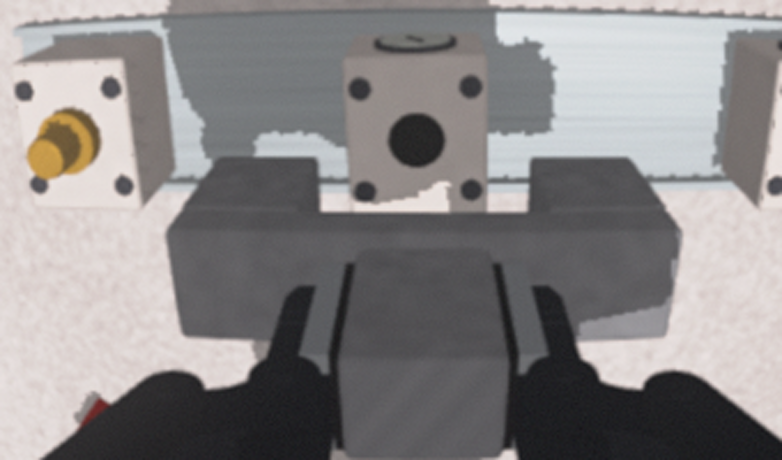

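```bash
python3 -m handwheel '[[-2,-2,0,0],[-2,-3,10,0],[-2,-3,22,0],[-2,-3,34,0],[-2,-3,42,0],[-2,-3,44,0],[-2,-3,44,0],[-2,-3,44,0]]'
python3 - <<'E'
from h import *
for n in("wrist","side"): cv2.imwrite(f"pics/i_{n}.png",cams.snapshot(n)[:,:,::-1])
delta(.484,.041,.33,78.7)
s=robot.read_state()
R=Ro.from_rotvec(s['tool_rot']).as_matrix();g=s['eef_pos']+R[:,2]*.1568;print("jig pt",g.round(4))
u=np.array([np.cos(np.radians(78.7)),np.sin(np.radians(78.7))])
print(np.round((np.array((.4848,.0422))-g[:2])@u,4))
a=np.hstack([cv2.imread("pics/i_wrist.png")[100:350,130:430],cv2.imread("pics/i_side.png")[120:370,180:480]]);cv2.imwrite("pics/ii.png",cv2.resize(a,None,fx=1.3,fy=1.3))
E
```

```text
t: 8.5
eef_pos: [0.4846, 0.0411, 0.2846]
tool_rot: [-1.984, 2.424, 0.006]
contact_force: [-0.1, -0.2, -2.7]
gripper_width: 0.0295
t 8.6 pos [0.4846 0.041  0.2849] ang -101.4 tilt [ 0.0056  0.0089 -0.9999] shift [ -0.3   0.4 -45.1] yaw -0.0017 F [ 0.3 -0.1 -1.9] w 0.0292
jig pt [0.4855 0.0424 0.1281]
-0.0004
```

View pics/ii.png

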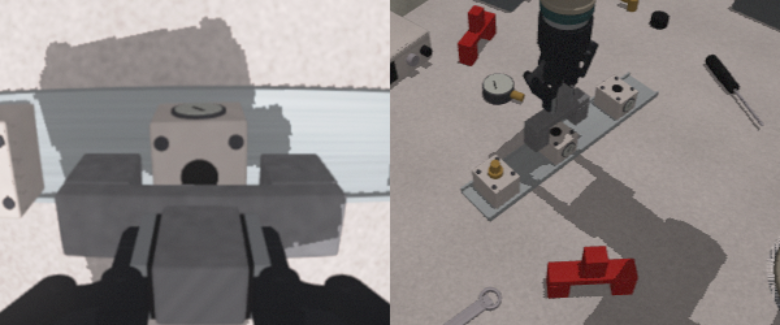

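```bash
python3 -m handwheel '[[0,0,6,0],[0,0,12,0],[0,0,18,0],[0,0,24,0],[0,0,30,0],[0,0,35,0],[0,0,37,0],[0,0,37,0]]'
python3 - <<'E'
from h import *
cv2.imwrite(f"pics/j_side.png",cv2.resize(cams.snapshot("side")[150:330,180:430,::-1],None,fx=3,fy=3))
s=robot.read_state()
R=Ro.from_rotvec(s['tool_rot']).as_matrix();g=s['eef_pos']+R[:,2]*.1568;print("jig pt",g.round(4),s['contact_force'],R[:,0].round(4))
u=np.array([np.cos(np.radians(78.7)),np.sin(np.radians(78.7))])
print(np.round((np.array((.5112,.17))-g[:2])@u,4))
delta(.484,.041,.33,78.7)
E
```

```text
t: 9.4
eef_pos: [0.4848, 0.0414, 0.2475]
tool_rot: [-1.984, 2.424, 0.006]
contact_force: [0.1, -0.2, -2.4]
gripper_width: 0.0293
jig pt [0.4858 0.0428 0.091 ] [-0.29830769  0.07780845 -1.76770414] [-0.1976 -0.9802 -0.0099]
0.1297
t 9.45 pos [0.4849 0.0414 0.2478] ang -101.4 tilt [ 0.0055  0.009  -0.9999] shift [ -0.2   0.5 -82.2] yaw -0.0017 F [-0.3  0.1 -1.8] w 0.0294
```

View pics/j_side.png

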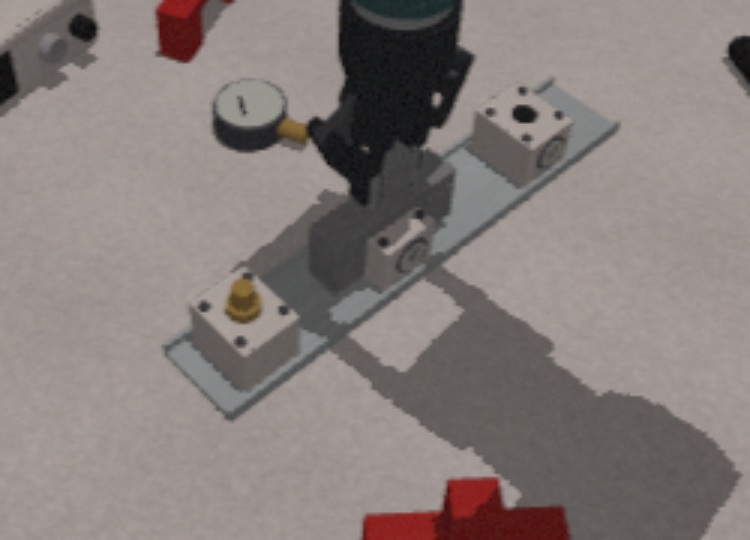

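```bash
python3 -m handwheel '[[-3,0,0,0],[-8,0,0,0],[-14,0,0,0],[-20,0,0,0],[-26,0,0,0],[-32,0,0,0],[-37,0,0.5,0],[-39,0,0.5,0]]'
cat > st.py <<'E'
from h import *
s=robot.read_state()
R=Ro.from_rotvec(s['tool_rot']).as_matrix();g=s['eef_pos']+R[:,2]*.1568
u=np.array([np.cos(np.radians(78.7)),np.sin(np.radians(78.7))])
print("t",s['t'],"jig pt",g.round(4),"F",s['contact_force'].round(2),"Fu",(s['contact_force'][:2]@u).round(2),"to end",np.round((np.array((.5112,.17))-g[:2])@u,4),"tau",s['ft_torque'].round(2),"w",s['gripper_width'],"tilt",R[:,2].round(4),"u",(g[:2]@u).round(4))
E
python3 st.py
```

```text
t: 10.25
eef_pos: [0.4927, 0.0801, 0.2477]
tool_rot: [-1.985, 2.423, 0.005]
contact_force: [-0.3, -2.1, -0.5]
gripper_width: 0.0293
t 10.25 jig pt [0.4936 0.0815 0.0909] F [-0.27 -2.08 -0.53] Fu -2.09 to end 0.0903 tau [-0.58  0.09  0.03] w 0.029296082551465864 tilt [ 0.0056  0.0086 -0.9999] u 0.1766
```

```bash
python3 -m handwheel '[[-0.5,0,0,0],[-1,0,0,0],[-1.5,0,0,0],[-2,0,0,0],[-2.5,0,0,0],[-3,0,0,0],[-3.5,0,0,0],[-4,0,0,0]]'; python3 st.py
python3 - <<'E'
from h import *
for n,r in(("side",(190,290,210,350)),("scene",(190,290,260,380))):
    cv2.imwrite(f"pics/k_{n}.png",cv2.resize(cams.snapshot(n)[r[0]:r[1],r[2]:r[3],::-1],None,fx=4,fy=4,interpolation=cv2.INTER_CUBIC))
E
```

```text
t: 11.05
eef_pos: [0.4935, 0.0841, 0.2478]
tool_rot: [-1.985, 2.423, 0.005]
contact_force: [-0.4, -1.7, -2.7]
gripper_width: 0.0294
t 11.05 jig pt [0.4944 0.0854 0.091 ] F [-0.38 -1.7  -2.71] Fu -1.74 to end 0.0862 tau [-0.43  0.07 -0.03] w 0.02939024049158644 tilt [ 0.0055  0.0087 -0.9999] u 0.1806
```

View pics/k_side.png

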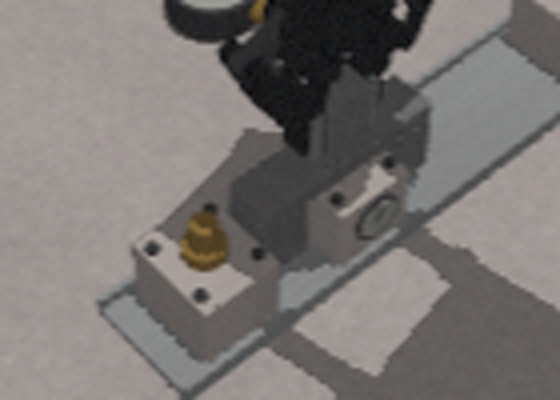

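View pics/k_scene.png

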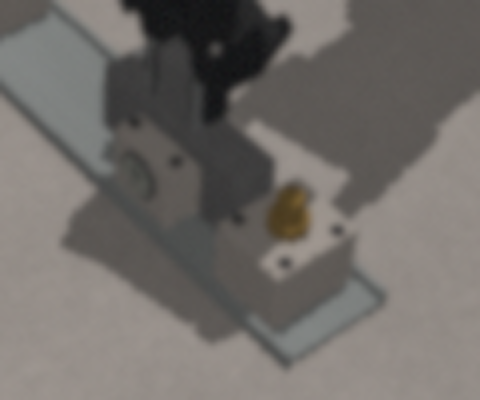

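Nearly touching, with a sliver of gap left in both views. Creeping on.

```bash
python3 -m handwheel '[[-0.3,0,0,0],[-0.6,0,0,0],[-0.9,0,0,0],[-1.2,0,0,0],[-1.5,0,0,0],[-1.5,0,0,0],[-1.5,0,0,0],[-1.5,0,0,0]]'; python3 st.py
```

```text
t: 11.95
eef_pos: [0.4938, 0.0856, 0.2478]
tool_rot: [-1.984, 2.423, 0.005]
contact_force: [0.0, -2.1, -0.7]
gripper_width: 0.0294
t 11.95 jig pt [0.4947 0.087  0.091 ] F [ 0.05 -2.13 -0.67] Fu -2.08 to end 0.0846 tau [-0.39  0.08  0.02] w 0.029438452547789096 tilt [ 0.0056  0.0089 -0.9999] u 0.1823
```

```bash
python3 -m handwheel '[[-0.3,0,0,0],[-0.6,0,0,0],[-0.9,0,0,0],[-1.2,0,0,0],[-1.2,0,0,0],[-1.2,0,0,0],[-1.2,0,0,0],[-1.2,0,0,0]]'; python3 st.py
```

```text
t: 12.75
eef_pos: [0.494, 0.0864, 0.2478]
tool_rot: [-1.986, 2.423, 0.004]
contact_force: [-1.2, -4.9, -1.2]
gripper_width: 0.0292
t 12.75 jig pt [0.4949 0.0876 0.091 ] F [-1.23 -4.92 -1.18] Fu -5.07 to end 0.084 tau [-0.99  0.18  0.03] w 0.029226295495809452 tilt [ 0.0054  0.0076 -1.    ] u 0.1828
```

```bash
python3 -m handwheel '[[-0.4,0,0,0],[-0.8,0,0,0],[-1,0,0,0],[-1,0,0,0],[-1,0,0,0],[-1,0,0,0],[-1,0,0,0],[-1,0,0,0]]'; python3 st.py;python3 - <<'E'
from h import *
for n,r in(("side",(190,290,210,350)),("scene",(190,290,260,380))):
    cv2.imwrite(f"pics/l_{n}.png",cv2.resize(cams.snapshot(n)[r[0]:r[1],r[2]:r[3],::-1],None,fx=4,fy=4,interpolation=cv2.INTER_CUBIC))
E
```

```text
t: 13.55
eef_pos: [0.4941, 0.0868, 0.248]
tool_rot: [-1.988, 2.423, 0.002]
contact_force: [-0.4, -6.2, -1.5]
gripper_width: 0.0295
t 13.55 jig pt [0.4949 0.0877 0.0912] F [-0.37 -6.17 -1.49] Fu -6.13 to end 0.0839 tau [-1.29  0.19  0.05] w 0.029494995597364754 tilt [ 0.005   0.0059 -1.    ] u 0.183
```

View pics/l_scene.png

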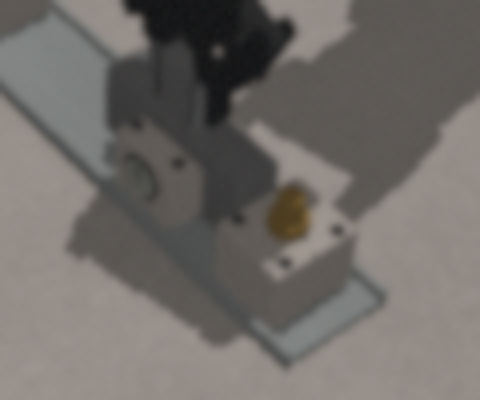

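View pics/l_side.png

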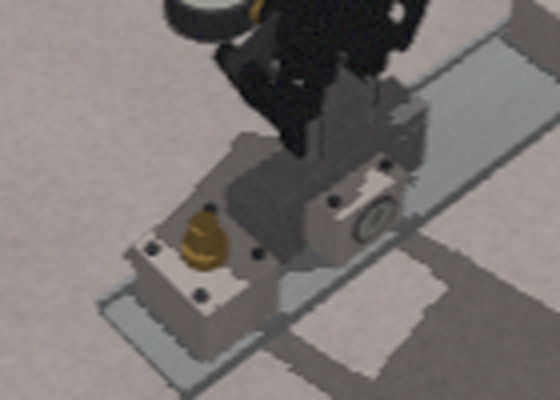

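```bash
python3 -m handwheel '[[2,0,0,0],[4,0,0,0],[6,0,0,0],[6,0,0,0],[6,0,-10,0],[6,0,-25,0],[6,0,-42,0],[6,0,-60,0]]'; python3 -m handwheel '[[0,0,0,0],[0,0,0,0],[0,0,0,0],[0,0,0,0],[0,0,0,0],[0,0,0,0],[0,0,0,0],[0,0,0,0]]';python3 st.py
python3 - <<'E'
from h import *
m=cams.camera_model("wrist")
import pickle;pickle.dump(m,open("m3.pkl","wb"))
for n in("side","scene","wrist"):
    cv2.imwrite(f"pics/n_{n}.png",cams.snapshot(n)[:,:,::-1])
E
python3 - <<'E'
import cv2
a=cv2.imread("pics/n_wrist.png")[100:350,60:500];cv2.imwrite("pics/zn.png",cv2.resize(a,None,fx=1.8,fy=1.8,interpolation=cv2.INTER_CUBIC))
a=cv2.imread("pics/n_side.png")[160:295,210:400];cv2.imwrite("pics/znd.png",cv2.resize(a,None,fx=4,fy=4,interpolation=cv2.INTER_CUBIC))
E
```

```text
t: 14.45
eef_pos: [0.4926, 0.0807, 0.3091]
tool_rot: [-1.987, 2.423, 0.002]
contact_force: [-0.7, -0.5, -1.7]
gripper_width: 0.0295
t: 15.25
eef_pos: [0.4926, 0.0807, 0.3089]
tool_rot: [-1.988, 2.423, 0.003]
contact_force: [-0.2, 0.1, -1.6]
gripper_width: 0.0291
t 15.25 jig pt [0.4934 0.0817 0.1521] F [-0.24  0.1  -1.6 ] Fu 0.05 to end 0.0901 tau [-0.05  0.    0.01] w 0.029065930252398828 tilt [ 0.005   0.0063 -1.    ] u 0.1768
```

View pics/zn.png

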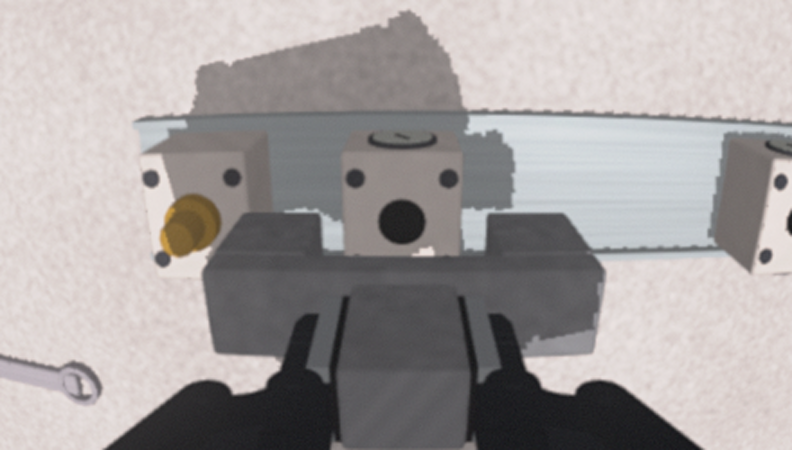

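View pics/znd.png

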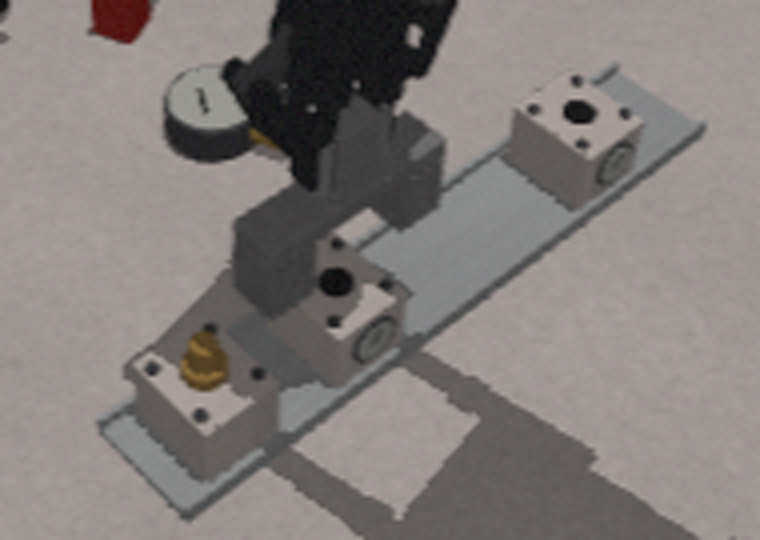

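Run:
```python
from h import *
import pickle;m=pickle.load(open("m3.pkl","rb"))
u=np.array([np.cos(np.radians(78.7)),np.sin(np.radians(78.7))])
D=lambda p:np.array(p)/4+[210,160]-.37
W=lambda p:np.array(p)/1.8+[60,100]-.2
P={k:onplane("side",D(p),.05)[:2]@u for k,p in dict(inner=(337,282),end=(205.,371),out=(580,112)).items()}
print(P,P['end']-P['inner'],P['inner']-P['out'])
V=lambda p:wplane(m,W(p),.05)[:2]@u
i=(V((355,178))+V((449,178)))/2;e=(V((151,178))+V((232,177)))/2
print("wrist",i,e,e-i, V((402,221)),"holes sp",V((355,178))-V((449,178)),V((151,178))-V((232,177)))
print("out orig",np.array((.4549,-.112))@u)
print("out pos",onplane("side",D((580,112)),.05), )
```

```text
{'inner': np.float64(0.1759700437928725), 'end': np.float64(0.26653662982382315), 'out': np.float64(-0.021126058328051953)} 0.09056658603095064 0.19709610212092446
wrist 0.1773126593232239 0.26768642652095914 0.09037376719773524 0.17730259832506462 holes sp 0.038387091834398535 0.037965818644536437
out orig -0.020692940741299362
out pos [ 0.45500462 -0.11246259  0.05      ]
```

```bash
python3 -c "
from h import *
delta(.4541,-.113,.315,78.7)";  python3 -m handwheel '[[10,0,-6,0],[34,0,-6,0],[64,0,-6,0],[96,0,-6,0],[128,0,-6,0],[160,0,-6,0],[185,0,-6,0],[197,0,-6,0]]';python3 -m handwheel '[[0,0,0,0],[0,0,0,0],[0,0,0,0],[0,0,0,0],[0,0,0,0],[0,0,0,0],[0,0,0,0],[0,0,0,0]]'; python3 -c "
from h import *
delta(.4541,-.113,.315,78.7)"; python3 st.py
python3 - <<'E'
from h import *
cv2.imwrite(f"pics/o.png",cv2.resize(cams.snapshot("wrist")[100:350,60:500,::-1],None,fx=1.8,fy=1.8,interpolation=cv2.INTER_CUBIC))
E
```

```text
t 15.4 pos [0.4926 0.0807 0.3091] ang -101.27 tilt [ 0.0053  0.0063 -1.    ] shift [ 1.975e+02 -1.000e-01 -7.400e+00] yaw 0.0005 F [ 0.7 -0.6 -2.3] w 0.0295
t: 16.2
eef_pos: [0.4535, -0.1147, 0.3142]
tool_rot: [-1.985, 2.425, 0.0]
contact_force: [-0.3, 0.2, -2.2]
gripper_width: 0.0293
t: 17.0
eef_pos: [0.4536, -0.1146, 0.3141]
tool_rot: [-1.985, 2.425, 0.001]
contact_force: [0.3, 0.6, -1.8]
gripper_width: 0.0295
t 17.0 pos [ 0.4536 -0.1146  0.3141] ang -101.38 tilt [ 0.0058  0.0052 -1.    ] shift [-1.7 -0.2 -0.9] yaw -0.0015 F [ 0.3  0.6 -1.8] w 0.0295
t 17.0 jig pt [ 0.4545 -0.1138  0.1573] F [ 0.33  0.63 -1.8 ] Fu 0.68 to end 0.2894 tau [-0.    0.03 -0.04] w 0.029514018585279887 tilt [ 0.0058  0.0052 -1.    ] u -0.0225
```

View pics/o.png

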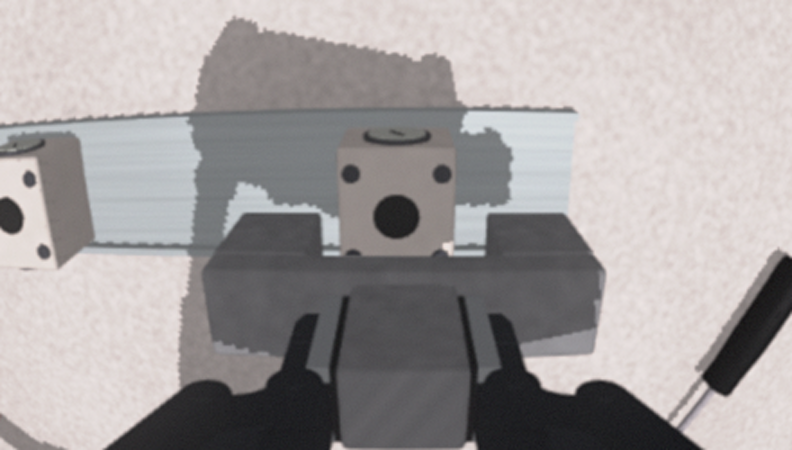

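```bash
python3 -m handwheel '[[-2,0,4,0],[-2,0,14,0],[-2,0,24,0],[-2,0,34,0],[-2,0,44,0],[-2,0,54,0],[-2,0,62,0],[-2,0,66,0]]'; python3 -m handwheel '[[0,0,0,0],[0,0,0,0],[-2,0,0,0],[-7,0,0,0],[-14,0,0,0],[-23,0,0,0],[-32,0,0,0],[-41,0,0,0]]'; python3 st.py
python3 - <<'E'
from h import *
cv2.imwrite(f"pics/p.png",cv2.resize(cams.snapshot("side")[150:290,210:400,::-1],None,fx=4,fy=4,interpolation=cv2.INTER_CUBIC))
E
```

```text
t: 17.85
eef_pos: [0.4541, -0.1123, 0.2471]
tool_rot: [-1.986, 2.426, 0.003]
contact_force: [-0.6, -0.1, -2.5]
gripper_width: 0.0292
t: 18.65
eef_pos: [0.4624, -0.0713, 0.2475]
tool_rot: [-1.986, 2.425, 0.002]
contact_force: [0.9, -2.2, -0.9]
gripper_width: 0.0293
t 18.65 jig pt [ 0.4631 -0.0705  0.0907] F [ 0.92 -2.17 -0.9 ] Fu -1.95 to end 0.2452 tau [-0.49  0.09 -0.01] w 0.029259225814737964 tilt [ 0.0047  0.0053 -1.    ] u 0.0217
```

View pics/p.png

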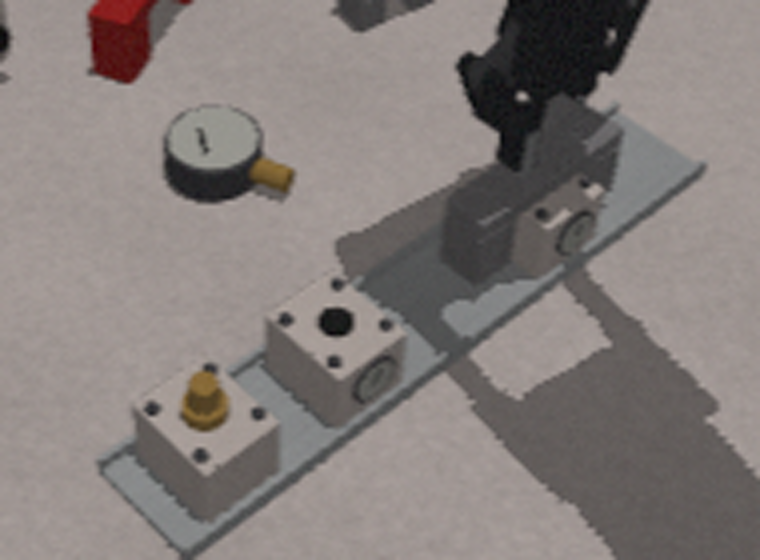

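```bash
python3 -m handwheel '[[-9,0,0,0],[-18,0,0,0],[-27,0,0,0],[-36,0,0,0],[-45,0,0,0],[-54,0,0,0],[-61,0,0,0],[-64,0,0,0]]'; python3 -m handwheel '[[0,0,0,0],[0,0,0,0],[0,0,0,0],[-0.5,0,0,0],[-1,0,0,0],[-1.5,0,0,0],[-2,0,0,0],[-2.5,0,0,0]]'; python3 st.py
python3 - <<'E'
from h import *
cv2.imwrite(f"pics/q.png",cv2.resize(cams.snapshot("side")[170:290,210:370,::-1],None,fx=4.5,fy=4.5,interpolation=cv2.INTER_CUBIC))
E
```

```text
t: 19.5
eef_pos: [0.4751, -0.0066, 0.2479]
tool_rot: [-1.986, 2.424, 0.004]
contact_force: [0.2, -0.9, -3.4]
gripper_width: 0.0291
t: 20.3
eef_pos: [0.4757, -0.0043, 0.248]
tool_rot: [-1.986, 2.424, 0.004]
contact_force: [0.3, -1.1, -0.9]
gripper_width: 0.0296
t 20.3 jig pt [ 0.4764 -0.0032  0.0912] F [ 0.26 -1.05 -0.89] Fu -0.98 to end 0.1767 tau [-0.37  0.03 -0.01] w 0.029592062876394317 tilt [ 0.0047  0.007  -1.    ] u 0.0902
```

View pics/q.png

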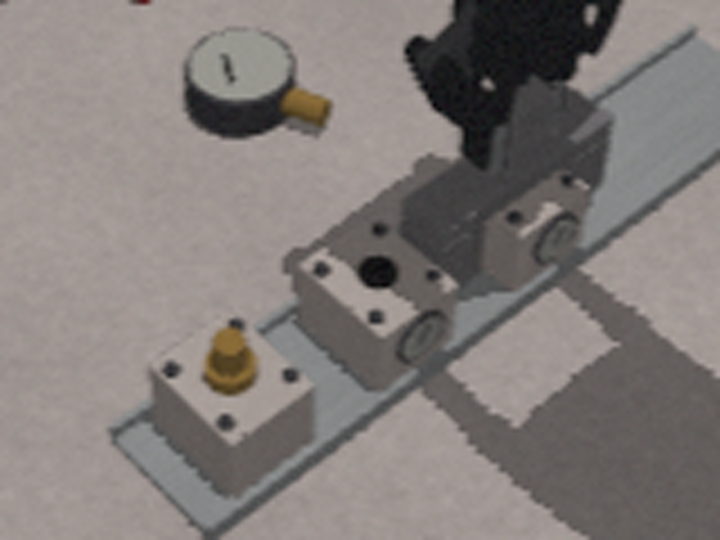

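```bash
python3 -m handwheel '[[-0.3,0,0,0],[-0.6,0,0,0],[-0.9,0,0,0],[-1.2,0,0,0],[-1.5,0,0,0],[-1.5,0,0,0],[-1.5,0,0,0],[-1.5,0,0,0]]'; python3 st.py; python3 -c "
import sys;sys.path.insert(0,'.')
from h import *
cv2.imwrite('pics/r0.png',cams.snapshot('side')[:,:,::-1])"; python3 -m handwheel '[[-0.2,0,0,0],[-0.4,0,0,0],[-0.6,0,0,0],[-0.6,0,0,0],[-0.6,0,0,0],[-0.6,0,0,0],[-0.6,0,0,0],[-0.6,0,0,0]]'; python3 st.py
python3 - <<'E'
from h import *
im=cams.snapshot("side")[:,:,::-1];cv2.imwrite("pics/r1.png",im)
cv2.imwrite(f"pics/r.png",cv2.resize(np.hstack([cv2.imread("pics/r0.png")[205:275,260:345],im[205:275,260:345]]),None,fx=4.5,fy=4.5,interpolation=cv2.INTER_CUBIC))
E
```

```text
t: 21.15
eef_pos: [0.476, -0.0027, 0.248]
tool_rot: [-1.986, 2.424, 0.004]
contact_force: [0.0, -1.0, -2.5]
gripper_width: 0.0295
t 21.15 jig pt [ 0.4767 -0.0016  0.0912] F [ 0.02 -0.97 -2.46] Fu -0.95 to end 0.175 tau [-0.28  0.06  0.04] w 0.029501707792050257 tilt [ 0.0047  0.0072 -1.    ] u 0.0919
t: 22.0
eef_pos: [0.4761, -0.0021, 0.248]
tool_rot: [-1.986, 2.424, 0.004]
contact_force: [0.6, -1.0, -1.9]
gripper_width: 0.0295
t 22.0 jig pt [ 0.4768 -0.001   0.0912] F [ 0.65 -1.03 -1.87] Fu -0.88 to end 0.1744 tau [-0.29  0.11  0.03] w 0.02953199963452974 tilt [ 0.0047  0.0073 -1.    ] u 0.0925
```

View pics/r.png

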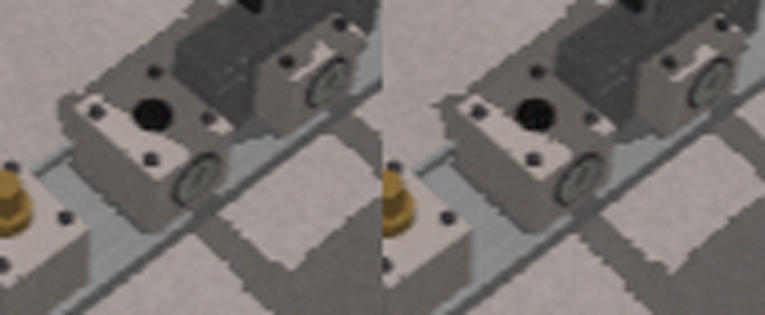

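```bash
python3 -m handwheel '[[-0.2,0,0,0],[-0.4,0,0,0],[-0.6,0,0,0],[-0.6,0,0,0],[-0.6,0,0,0],[-0.6,0,0,0],[-0.6,0,0,0],[-0.6,0,0,0]]'; python3 st.py
python3 - <<'E'
from h import *
for _ in range(2):
  s=robot.read_state();print(s['contact_force'].round(2),s['ft_torque'].round(2)); im=cams.snapshot("side")[:,:,::-1]
cv2.imwrite("pics/r2.png",im)
a=cv2.imread("pics/r1.png");
for x,y,w,h,n in((265,205,60,60,"mod1"),(240,225,45,50,"end")):
  p=cv2.phaseCorrelate(np.float32(a[y:y+h,x:x+w].mean(2)),np.float32(im[y:y+h,x:x+w].mean(2)));print(n,p)
E
```

```text
t: 22.85
eef_pos: [0.4762, -0.0017, 0.248]
tool_rot: [-1.986, 2.424, 0.004]
contact_force: [-0.5, -4.3, -1.3]
gripper_width: 0.0298
t 22.85 jig pt [ 0.4769 -0.0006  0.0912] F [-0.53 -4.29 -1.35] Fu -4.31 to end 0.174 tau [-0.67  0.1  -0.  ] w 0.029787935903638988 tilt [ 0.0046  0.0069 -1.    ] u 0.0929
[-0.53 -4.29 -1.35] [-0.67  0.1  -0.  ]
[-0.93 -3.15 -1.66] [-0.76  0.18 -0.02]
mod1 ((-0.041208101282055765, 0.06930111173195996), 1.0467484998703003)
end ((0.5673032309521986, 0.021905167688672122), 0.9961774275037978)
```

Contact with the first module: the force stepped up and module 1 hasn't moved. Backing off to clear, then lifting.

```bash
python3 -m handwheel '[[2,0,0,0],[4,0,0,0],[5.5,0,0,0],[5.5,0,0,0],[5.5,0,-10,0],[5.5,0,-25,0],[5.5,0,-45,0],[5.5,0,-70,0]]'; python3 -m handwheel '[[0,0,-20,0],[0,0,-30,0],[0,0,-30,0],[0,0,-30,0],[0,0,-30,0],[0,0,-30,0],[0,0,-30,0],[0,0,-30,0]]';python3 st.py
python3 - <<'E'
from h import *
m=cams.camera_model("wrist")
import pickle;pickle.dump(m,open("m4.pkl","wb"))
for n in("side","scene","wrist"):
    cv2.imwrite(f"pics/v_{n}.png",cams.snapshot(n)[:,:,::-1])
a=cv2.imread("pics/v_wrist.png")[80:330,60:500];cv2.imwrite("pics/vw.png",cv2.resize(a,None,fx=1.8,fy=1.8,interpolation=cv2.INTER_CUBIC))
a=cv2.imread("pics/v_side.png")[165:295,210:390];cv2.imwrite("pics/vs.png",cv2.resize(a,None,fx=4,fy=4,interpolation=cv2.INTER_CUBIC))
E
```

```text
t: 23.75
eef_pos: [0.4744, -0.0074, 0.3188]
tool_rot: [-1.987, 2.424, 0.006]
contact_force: [0.2, -0.4, -1.2]
gripper_width: 0.0296
t: 24.55
eef_pos: [0.4743, -0.0076, 0.3483]
tool_rot: [-1.987, 2.425, 0.007]
contact_force: [0.3, 0.7, -1.5]
gripper_width: 0.0292
t 24.55 jig pt [ 0.4746 -0.0064  0.1915] F [ 0.26  0.69 -1.54] Fu 0.73 to end 0.1801 tau [0.03 0.01 0.04] w 0.02916715315361518 tilt [ 0.0023  0.0076 -1.    ] u 0.0867
```

View pics/vw.png

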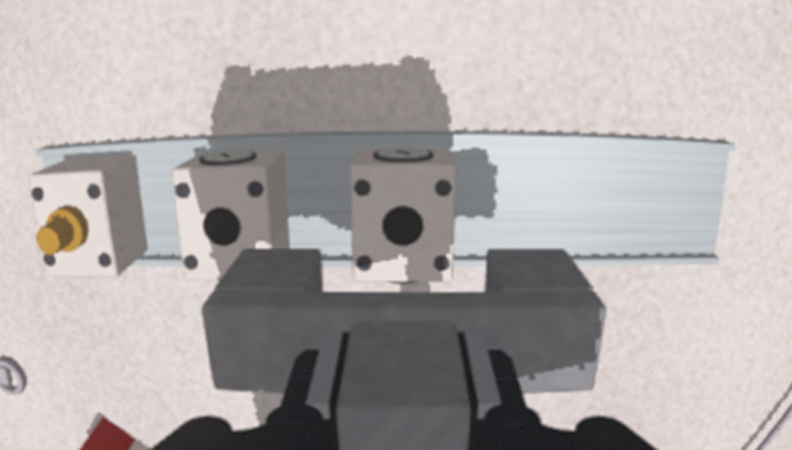

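View pics/vs.png

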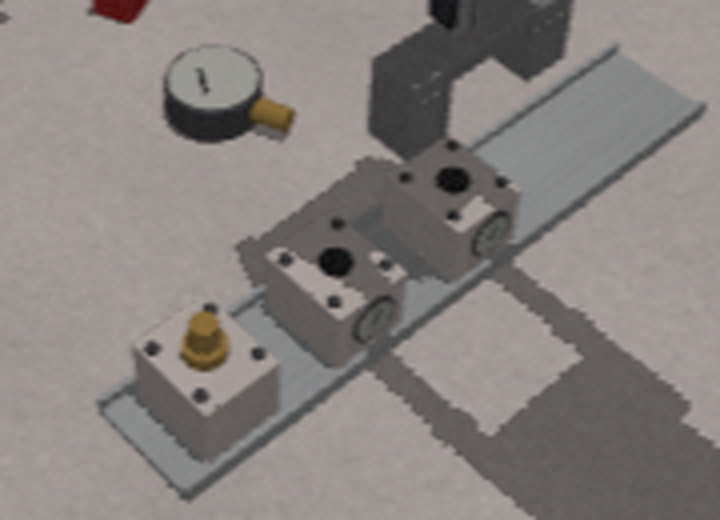

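View pics/v_scene.png

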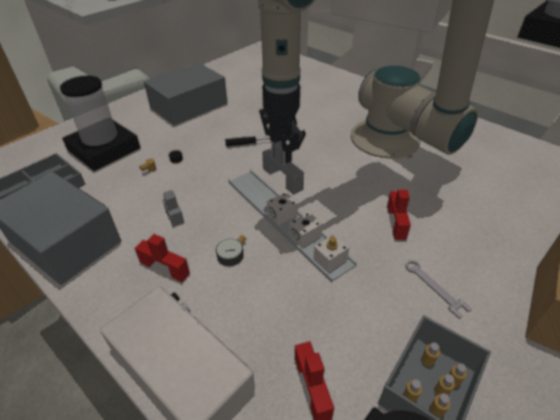

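Run:
```python
from h import *
import pickle;m=pickle.load(open("m4.pkl","rb"))
u=np.array([np.cos(np.radians(78.7)),np.sin(np.radians(78.7))])
D=lambda p:np.array(p)/4+[210,165]-.37
W=lambda p:np.array(p)/1.8+[60,80]-.2
P=[onplane("side",D(p),.05)[:2]@u for p in((453,180),(336,262),(204.5,352))];print(P,np.diff(P))
V=lambda p:wplane(m,W(p),.05)[:2]@u
P=[np.mean([V(p) for p in q]) for q in(((362,187),(443,187)),((182,189),(255,188)),((38,193),(94,191),(49,259),(105,260)))];print(P,np.diff(P))
print([V((403,226)),V((222,226))])
```

```text
[np.float64(0.0863953298270488), np.float64(0.17637221010848292), np.float64(0.2671290311510766)] [0.08997688 0.09075682]
[np.float64(0.08741783136043856), np.float64(0.17767926157746217), np.float64(0.26755063130819007)] [0.09026143 0.08987137]
[np.float64(0.08718288705837998), np.float64(0.1772581037840712)]
```

```bash
python3 -c "
from h import *
delta(.658,.188,.345,98.8)"
```

```text
t 24.7 pos [ 0.4744 -0.0076  0.3486] ang -101.33 tilt [ 0.003   0.0074 -1.    ] shift [-227.8 -141.6    5.6] yaw -0.3513 F [ 0.6  0.3 -1.7] w 0.0293
```

```bash
python3 -m handwheel '[[-12,-7,0,-0.03],[-42,-26,0,-0.08],[-76,-47,0,-0.13],[-110,-68,0,-0.18],[-144,-89,0,-0.23],[-178,-110,0,-0.28],[-208,-130,0,-0.33],[-227,-142,4,-0.35]]'; python3 -m handwheel '[[0,0,0,0],[0,0,0,0],[0,0,0,0],[0,0,0,0],[0,0,0,0],[0,0,0,0],[0,0,0,0],[0,0,0,0]]'; python3 st.py;  python3 -c "
from h import *
delta(.658,.188,.2306,98.8)"
```

```text
t: 25.5
eef_pos: [0.6604, 0.1904, 0.3466]
tool_rot: [-2.38, 2.034, 0.002]
contact_force: [-0.5, -0.3, -1.5]
gripper_width: 0.0294
t: 26.3
eef_pos: [0.6603, 0.1902, 0.3468]
tool_rot: [-2.379, 2.035, 0.002]
contact_force: [-0.3, -0.3, -3.0]
gripper_width: 0.0294
t 26.3 jig pt [0.6613 0.1917 0.19  ] F [-0.34 -0.26 -2.95] Fu -0.32 to end -0.0506 tau [-0.09  0.02 -0.02] w 0.029388817909952833 tilt [ 0.006   0.0093 -0.9999] u 0.3175
t 26.3 pos [0.6603 0.1902 0.3468] ang -81.06 tilt [ 0.006   0.0093 -0.9999] shift [  2.8   3.5 116.1] yaw 0.0024 F [-0.3 -0.3 -3. ] w 0.0294
```

```bash
python3 -m handwheel '[[0,0,10,0],[0,0,28,0],[0,0,48,0],[0,0,68,0],[0,0,86,0],[0,0,100,0],[0,0,109,0],[0,0,112,0]]'; python3 -m handwheel '[[0,0,0,0],[0,0,0,0],[0,0,1,0],[0,0,2,0],[0,0,3,0],[0,0,4,0],[0,0,4,0],[0,0,4,0]]'; python3 st.py
```

```text
t: 27.1
eef_pos: [0.6608, 0.1912, 0.2334]
tool_rot: [-2.381, 2.035, 0.004]
contact_force: [0.3, -0.5, -1.2]
gripper_width: 0.0295
t: 27.9
eef_pos: [0.6608, 0.1913, 0.2307]
tool_rot: [-2.38, 2.035, 0.003]
contact_force: [-1.4, 0.9, 4.9]
gripper_width: 0.0292
t 27.9 jig pt [0.6617 0.1928 0.0739] F [-1.37  0.93  4.93] Fu 0.64 to end -0.0518 tau [-0.3   0.26 -0.14] w 0.029178306083612243 tilt [ 0.0054  0.0091 -0.9999] u 0.3187
```

Standing on the bench (+5 N). Opening the gripper, then lifting clear.

```bash
python3 -m handwheel '[[0,0,-0.5,0],[0,0,-0.5,0],[0,0,-0.5,0],[0,0,-0.5,0],[0,0,-0.5,0],[0,0,-0.5,0],[0,0,-0.5,0],[0,0,-0.5,0]]' 1; python3 -m handwheel '[[0,0,-5,0],[0,0,-15,0],[0,0,-30,0],[0,0,-50,0],[0,0,-75,0],[0,0,-100,0],[0,0,-120,0],[0,0,-120,0]]' 1; python3 -m handwheel '[[0,20,0,0],[0,50,0,0],[0,80,0,0],[0,110,0,0],[0,130,0,0],[0,130,0,0],[0,130,0,0],[0,130,0,0]]' 1; python3 st.py
python3 - <<'E'
from h import *
for n in("side","scene"):
    cv2.imwrite(f"pics/z_{n}.png",cams.snapshot(n)[:,:,::-1])
a=cv2.imread("pics/z_side.png")[150:300,150:390];cv2.imwrite("pics/zz.png",cv2.resize(a,None,fx=3.3,fy=3.3,interpolation=cv2.INTER_CUBIC))
E
```

```text
t: 28.7
eef_pos: [0.6609, 0.1913, 0.2312]
tool_rot: [-2.38, 2.035, 0.003]
contact_force: [0.2, -0.6, -0.4]
gripper_width: 0.0853
t: 29.5
eef_pos: [0.661, 0.1904, 0.3559]
tool_rot: [-2.375, 2.03, -0.005]
contact_force: [1.1, 0.5, -0.6]
gripper_width: 0.0857
t: 30.3
eef_pos: [0.5336, 0.1703, 0.3538]
tool_rot: [-2.374, 2.03, -0.007]
contact_force: [-0.1, -0.3, -0.6]
gripper_width: 0.0855
t 30.3 jig pt [0.5359 0.172  0.1971] F [-0.09 -0.35 -0.61] Fu -0.36 to end -0.0068 tau [0.03 0.01 0.01] w 0.08547189099425105 tilt [ 0.0147  0.0108 -0.9998] u 0.2737
```

View pics/zz.png

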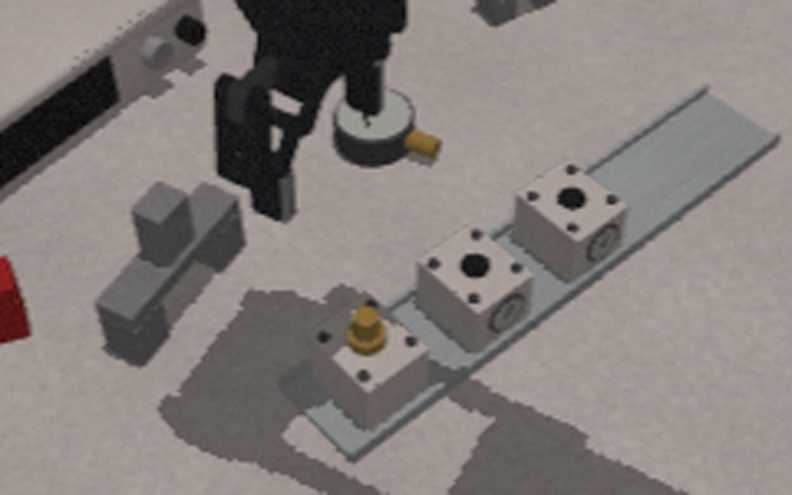

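View pics/z_scene.png

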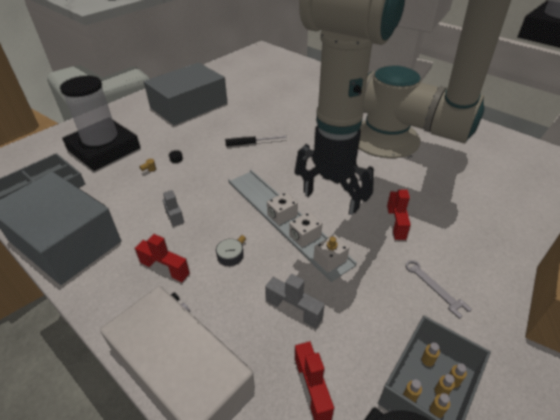

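The jig stands upright at scene (295,298), both modules are evenly spaced in the channel, and the gripper is clear of everything.

```bash
python3 -m handwheel '[[0,0,0,0],[0,0,0,0],[0,0,0,0],[0,0,0,0],[0,0,0,0],[0,0,0,0],[0,0,0,0],[0,0,0,0]]'; python3 -c "
from h import *
u=np.array([np.cos(np.radians(78.7)),np.sin(np.radians(78.7))])
D=lambda p:np.array(p)/3.3+[150,150]-.35
print(np.diff([onplane('side',D(p),.05)[:2]@u for p in((571.5,198),(475.5,266),(367,340))]))
print(robot.finish_job())"
```

```text
t: 31.2
eef_pos: [0.5336, 0.1703, 0.3537]
tool_rot: [-2.375, 2.03, -0.006]
contact_force: [0.3, 0.4, 0.8]
gripper_width: 0.0855
[0.08991138 0.09061403]
the job is handed in; nothing more can be done
None
```

The job is done and handed in at 31.2 s of the 56 s allowed. Both gaps came out at about 40 mm.

- **Inner module:** I gripped the large grey jig by its fin, lowered it over this module and slid it until the leading leg met the end block. The push force rose from 2 N to about 6 N at contact.
- **Outer module:** I lifted the jig, stepped it over and slid this module up until the leg met the inner one. The push force rose from 1 N to about 4 N, and the picture comparison showed no movement of the inner module.
- **Jig:** I stood it upright close to where it started, let go and moved the gripper clear.

| Centre-to-centre distance | Side camera (at hand-in) | Wrist camera (before putting the jig down) | Gap |
|---|---|---|---|
| Outer to inner module | 89.9 mm | 90.3 mm | about 40 mm |
| Inner module to end block | 90.6 mm | 89.9 mm | about 40–40.5 mm |

The two cameras disagree by under 1 mm, within their 2 mm calibration. No check failed; the tool drifted up to about 1° off vertical, but it was the same at pick-up and set-down, and the last pictures show the jig standing upright.

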